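# Gauge two sleeves on the fit pin and reject the tight one

## Task

Test the two square steel sleeves on the level gauge pin of the grey stand. Leave the one that fits on the pin, slid fully home against the shoulder, and lay the one that does not fit flat on its side inside the empty grey tray. Do not disturb the dish, the marker or the memory stick.

Things in the scene. Friction and masses are not known exactly. Their poses are not given: they have to be found in the camera images.
- sleeve_a: Steel sleeve, square bar 44 x 44 x 80 mm with a round bore lengthwise, lying on a flat side. Origin mid-bore (22 mm above the desk), x along the bore, ends alike; about 0.25 kg. The two sleeves are alike outside: one has a 28 mm bore and fits the pin, the other a 19 mm bore that stops on the pin's nose. Which is which is not told: look at the bore or try it.
- sleeve_b: Steel sleeve, square bar 44 x 44 x 80 mm with a round bore lengthwise, lying on a flat side. Origin mid-bore (22 mm above the desk), x along the bore, ends alike; about 0.25 kg. The two sleeves are alike outside: one has a 28 mm bore and fits the pin, the other a 19 mm bore that stops on the pin's nose. Which is which is not told: look at the bore or try it.
- gauge_stand: Grey gauge stand, fixed to the desk: base plate 130 x 90 x 12 mm (from x = -60 to +70 mm in its own frame), upright block 56 mm wide and 118 mm high (x = +6 to +42 mm), and a level steel pin that sticks out of the block along the stand's own -x, its axis 90 mm above the desk. Origin on the desk under the shoulder face.
- pin_shoulder (a point): Point on the pin's axis in the plane of the shoulder face (steel disc 38 mm across) against which a sleeve stops; x axis points along the pin into the block, z up. A sleeve that is home has its middle 40 mm from here on the pin's side (x = -40 mm).
- pin_tip (a point): Tip of the gauge pin, on its axis, 90 mm from the shoulder. The pin is 22 mm in diameter for 75 mm, then a conical nose 15 mm long that narrows to 12 mm at the tip.
- reject_tray: Empty shallow grey tray, fixed: 135 mm along its x, 215 mm along its y, rim 16 mm high, walls 3 mm, floor 2 mm thick. Origin at the centre of its underside.
- petri_dish: Glass dish, 57 mm across, 13 mm high; bystander. Origin at the centre of its underside.
- marker: Black felt marker, 131 mm along its y, 18 mm thick; bystander. Origin under its middle.
- usb_stick: Memory stick, 49 mm along its y, 18 mm wide, 9 mm high; bystander. Origin under its middle.
There are look-alikes about, which are no part of the job. What is shaped like the sleeve_a but blue or red is not meant.

How it is judged:
By the outcome, as a careful person would: the job done as asked, in the order asked, and still so for the second after the job is handed in, with the robot touching nothing.
It also fails if it takes over 67 s, if anything falls off the work surface, if the arm or the gripper's body presses on something with over 40 N, if the wrist force passes 120 N, or if a joint passes its speed limit or range.

## Robot

A 6-joint arm with a two-finger parallel gripper is mounted at the origin on a cart in front of the work surface, level with it; the furniture and walls round the work are solid. World frame = base frame: x ahead of the robot, y to its left, z up, the work surface at z = 0. Lengths are in m, angles in rad, forces in N, time in s.
With the tool pointing down it reaches from about 0.275 to 0.725 m from the base axis. Payload 15.9 kg.
Tool frame: the origin (TCP) lies on the centre line of the jaws, within the pads' length; the fingertips stand 11 mm ahead of it and the grasp point (between the pads) lies 8 mm behind it; z points along the fingers, y is the line along which they close (so a half turn about z gives the same grasp; the last joint's range is limited). The gripper opens to 85 mm and grips with 20 to 120 N. Pads are 22 mm wide; open, the fingers measure 114 mm over their backs; the gripper's body (76 mm by 85 mm) begins 54 mm behind the grasp point. The pads swing forward as they close: fully open they stand 13 mm farther back than shut.
Start: joints at [1.105, 0.213, -0.034, 1.323, 0, 1.571], TCP at [0.225, 0.447, 0.242] pointing down, gripper open.
Joint ranges: [-2.98, 2.98], [-0.74, 1.72], [-1.14, 1.35], [-2.1, 2.04], [-1.57, 1.44], [-3.14, 3.14]. Speed limits (rad/s): [1.89, 1.89, 2.39, 2.57, 3.14, 3.14].

## Interface

Orientations are given as a rotation vector (axis times angle).
In Python, from station import robot, imaging gives the robot as it stands.
- The arm moves only by the tool servo_tool, never from a script. Its argument "targets" is a list of rows, each a list of 3 entries, a list of its own where there are three numbers: the shift along the tool's x, y, z in mm, then the turn, a rotation vector about the tool's x, y, z in rad, then the finger opening in mm, from 0 to 85.4. A call has exactly 10 rows; each row is the pose to reach, as a shift and turn from the pose commanded when the call began, along the tool's axes at that moment; what a row does not reach only later rows make up. A row lasts 1/10 s, in which the tool goes at most 50 mm and 8.59 degrees, less where a joint would pass 70% of its speed; a pose out of reach is approached as far as the arm can. A call with a gripper value outside its range is refused whole. The fingers move at their own pace and stop on an object; "force" is the grip in N (left out, the last holds). Time passes only in rows, so rows that repeat a pose let the fingers close, or fill a call up. It gives the time, the measured TCP pose, the force, the opening and the grip force at its end, in the units of the state.
- robot.sense(): the state, without advancing time (a new reading comes with each control period).
- imaging.get_image(name): name is "scene" or "top" or "wrist"; returns a dict with "image" (384x512x3 uint8, red, green, blue), "z_map" (384x512 float32, m along the optical axis (not along the pixel's ray), 0 where there is no reading), "fx", "fy", "cx", "cy" (pixels), "origin" and "orientation" of the camera in the world; the wrist camera has in their place "hand_eye" (4x4, takes a point from camera to tool coordinates, whose origin is the TCP and whose axes are the flange's). Camera axes: x right, y down, z forward; pixel columns grow to the right and rows downward; lengths in m; the calibration is good to about 2 mm. The wrist camera is an equidistant fisheye: a pixel r from the principal point sees the ray r / f radians off the axis. A picture is of the moment at which its call begins: read the wrist's pose just before it.
- robot.close_job(): hands the job in; it is judged then, once.
The state is a dict: "time_s": time; "q": joint angles; "qvel": joint speeds; "effort": joint torques, N m; "position": TCP position; "tool_rot": TCP orientation; "ft_force": force on the tool from outside, world axes, zero at the start; "wrist_torque": the same for the moment, N m; "gripper_width": finger opening in m; "grasp_force": force on a finger pad.
Only numpy, scipy, OpenCV 4.12 (cv2) and the standard library are available. Lean on these libraries where they do the work, as an engineer would, in place of code of your own. Each camera call takes 0.05 s, during which the arm holds its last target. There are 200 camera calls.

## Working session

There is one attempt and no reset: what is moved stays moved. The work goes in short steps, Python scripts to look and compute and a tool call to move; the robot and the scene stay as the last step left them, time stands still between calls to the robot, and variables do not carry over. Pictures are saved under pics/ and viewed, at most 10 in all, crops included, and the job is handed in when it is done.

Besides the shell and the picture viewer there is one more tool, called after "Emit:" by a JSON object that holds its "op" and its "data". servo_tool: Moves the arm, as the interface text tells. Its arguments: {"type":"object","properties":{"targets":{"type":"array"},"force":{"type":"number"}},"required":["targets"]}

```bash
ls; mkdir -p pics; cat > h.py <<'E'
import numpy as np, cv2
from scipy.spatial.transform import Rotation as R
from station import robot, imaging
def cloud(d):
    v,u=np.mgrid[:384,:512]; z=d["z_map"]
    p=np.stack([(u-d["cx"])/d["fx"]*z,(v-d["cy"])/d["fy"]*z,z],-1)
    o=np.array(d["orientation"]); M=o if o.shape==(3,3) else R.from_rotvec(o).as_matrix()
    return p@M.T+np.array(d["origin"])
E
python3 - <<'E'
from h import *
for n in("scene","top"):
    d=imaging.get_image(n); cv2.imwrite(f"pics/{n}0.png",cv2.resize(d["image"][...,::-1],(800,600),interpolation=cv2.INTER_CUBIC))
    np.savez(n+"0.npz",**d); print(n,d["fx"],d["cx"],d["cy"],d["origin"],np.array(d["orientation"]).tolist())
s=robot.sense();print(s)
E
```

```text
pics
scene 364.7587512634297 258.8559803988068 191.3459745348586 [-0.01818322 -0.3824179   0.84516032] [-2.16359986890968, 1.2222035341361497, -0.46555037520999726]
top 465.66849383323984 259.30875552385777 189.04771764855084 [ 0.30397245 -0.03868345  1.60900907] [-2.1496969501873155, 2.14255605285217, -0.1802110136149069]
{'time_s': 0.1, 'q': array([ 1.10501411e+00,  2.13329585e-01, -3.49659487e-02,  1.32349372e+00,
       -7.43204040e-06,  1.57085905e+00]), 'qvel': array([-8.75915187e-05, -1.59476681e-03,  1.18950154e-03,  4.17237313e-04,
        7.74773825e-04, -1.27637626e-03]), 'effort': array([-1.71464249e-03, -6.87247825e+01,  4.87810707e+01,  1.18797980e-02,
       -1.42731478e-04, -1.91318816e-05]), 'position': array([0.22443629, 0.4464823 , 0.24186639]), 'tool_rot': array([-7.25097565e-01, -3.05654076e+00,  1.52018405e-03]), 'ft_force': array([ 0.41644583,  0.45276966, -0.63075272]), 'wrist_torque': array([-0.00198629, -0.0032728 ,  0.03075176]), 'grasp_force': 0.0, 'gripper_width': 0.0855466530950217}
```

View pics/scene0.png

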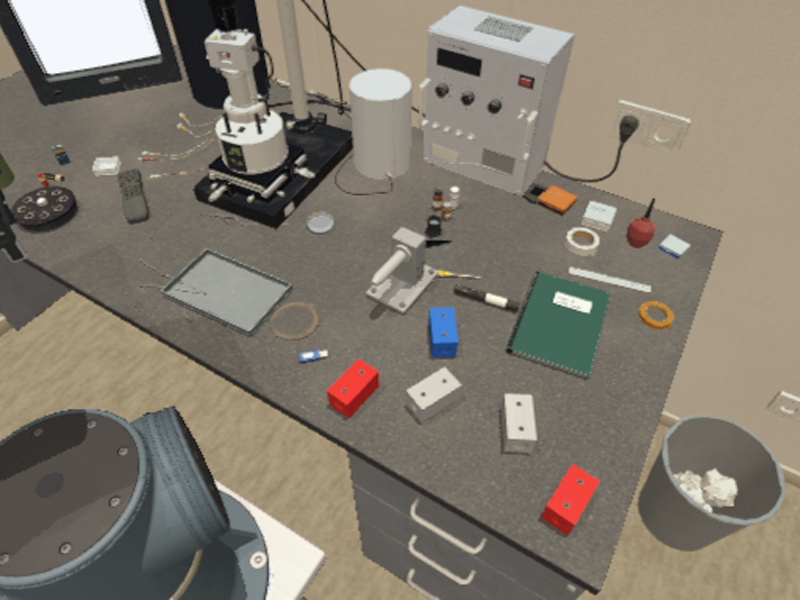

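View pics/top0.png

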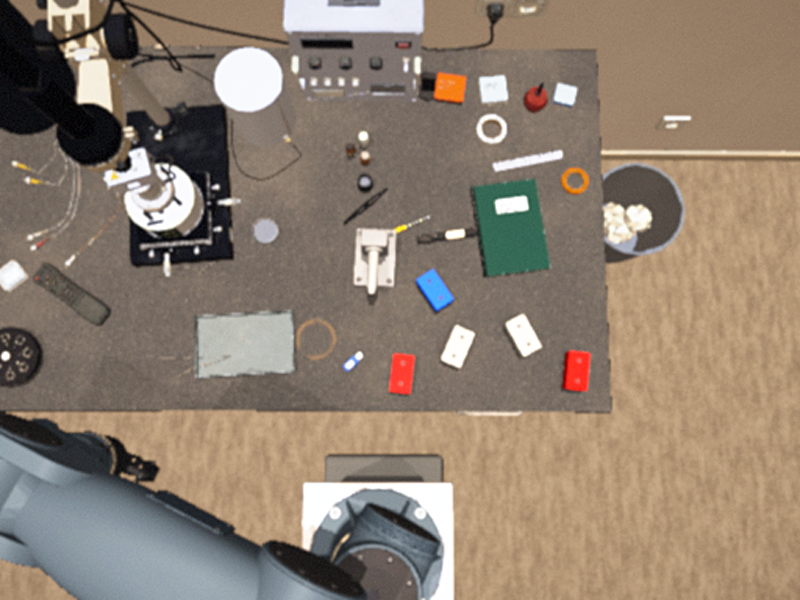

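The scene picture shows the grey sleeves at about (434,394) and (519,423), the stand at (402,268), the tray at (227,290), the dish at (320,222), the marker at (487,298) and the memory stick at (313,356). The look-alikes are blue (443,332) and red (353,388), (571,499). Only the two bare-steel blocks fit the description, so I confirm them in a crop and measure.

```bash
python3 - <<'E'
from h import *
for n in("top","scene"):
    d=dict(np.load(n+"0.npz")); P=cloud(d); im=d["image"].astype(int)
    ok=(d["z_map"]>0)
    sat=im.max(-1)-im.min(-1)
    def rect(m,name):
        q=P[m]; 
        if len(q)<5: print(n,name,"few");return
        (c,s,a)=cv2.minAreaRect(q[:,:2].astype(np.float32)); b=cv2.boxPoints((c,s,a))
        e=[b[1]-b[0],b[2]-b[1]]; e=max(e,key=np.linalg.norm)
        print(n,name,len(q),np.round(c,4),np.round(s,4),"long axis deg",round(np.degrees(np.arctan2(e[1],e[0])),1),"z",np.round(np.median(q[:,2]),4))
    z=P[...,2]
    m=ok&(abs(z-.044)<.006)&(sat<40)&(im.min(-1)>120)&(P[...,0]<.5)
    k,lab,st,_=cv2.connectedComponentsWithStats(m.astype(np.uint8))
    for i in range(1,k):
        if st[i,4]>60: rect(lab==i,"sleeve?")
    # stand
    v,u=np.mgrid[:384,:512]
    box=(u>225)&(u<256)&(v>143)&(v<190) if n=="top" else (u>225)&(u<285)&(v>140)&(v<200)
    rect(box&ok&(abs(z-.118)<.006),"block top"); rect(box&ok&(abs(z-.012)<.005),"base")
    rect(box&ok&(z>.093)&(z<.112),"pin ridge")
    if n=="top":
        rect(ok&(u>120)&(u<193)&(v>194)&(v<245)&(z>.009)&(z<.024),"tray rim")
        rect(ok&(u>120)&(u<193)&(v>194)&(v<245)&(abs(z-.002)<.003),"tray floor")
        for nm,uu,vv in(("usb",226,231),("marker",285,151),("dish",170,147),("dsk",300,250),("blue",278,186)): print(nm,np.round(P[vv,uu],3))
d=np.load("scene0.npz")["image"][...,::-1][230:300,250:352]
cv2.imwrite("pics/crop.png",cv2.resize(d,(800,549),interpolation=cv2.INTER_CUBIC))
E
```

```text
top sleeve? 275 [ 0.4626 -0.3123] [0.0786 0.0453] long axis deg 27.3 z 0.0447
top sleeve? 287 [ 0.4382 -0.1705] [0.044  0.0804] long axis deg -23.7 z 0.0445
top block top 176 [0.6582 0.0103] [0.0406 0.0528] long axis deg -89.4 z 0.118
top base 433 [0.635  0.0077] [0.1607 0.1022] long axis deg 0.8 z 0.0122
top pin ridge 191 [0.6127 0.0056] [0.1279 0.0523] long axis deg 9.2 z 0.1
top tray rim 266 [0.4466 0.2901] [0.1491 0.2294] long axis deg -83.1 z 0.0132
top tray floor 1858 [0.4487 0.297 ] [0.17   0.2494] long axis deg -89.8 z 0.0019
usb [0.409 0.056 0.007]
marker [ 0.688 -0.147  0.023]
dish [0.705 0.258 0.002]
dsk [ 0.345 -0.198  0.002]
blue [ 0.561 -0.121  0.04 ]
scene sleeve? 479 [ 0.44 -0.17] [0.0452 0.0806] long axis deg -23.7 z 0.0442
scene sleeve? 502 [ 0.4646 -0.312 ] [0.0823 0.0445] long axis deg 27.9 z 0.0442
scene block top 176 [0.6595 0.0107] [0.0565 0.0367] long axis deg 85.4 z 0.1173
scene base 624 [0.6953 0.002 ] [0.1002 0.2415] long axis deg -3.1 z 0.0119
scene pin ridge 277 [0.6111 0.0013] [0.1184 0.0606] long axis deg 10.6 z 0.0998
```

View pics/crop.png

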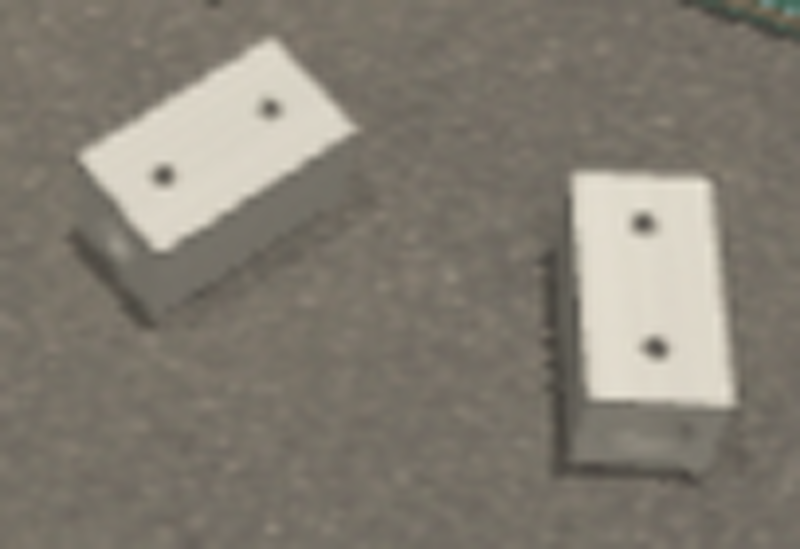

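The crop shows two bare-steel sleeves with two dark dots on top, S1 (left, crop (220,145)) and S2 (right, crop (655,290)). Their bore faces are too dim to compare. I now fit the pin axis and plan a look from closer.

```bash
python3 - <<'E'
from h import *
from scipy.optimize import least_squares
A=[]
for n in("top","scene"):
    d=dict(np.load(n+"0.npz")); P=cloud(d).reshape(-1,3)
    q=P[(d["z_map"].ravel()>0)&(P[:,0]>.545)&(P[:,0]<.622)&(abs(P[:,1]-.008)<.03)&(P[:,2]>.075)&(P[:,2]<.108)]; A.append(q)
    f=lambda p,q:(np.hypot((q[:,1]-p[0]-(q[:,0]-.59)*p[1])/np.hypot(1,p[1]),q[:,2]-p[2])-.011)
    r=least_squares(f,[.005,0,.09],args=(q,),loss="soft_l1",f_scale=.001)
    print(n,len(q),r.x,"slope deg",np.degrees(np.arctan(r.x[1])),"rms",np.sqrt(np.mean(r.fun**2)))
    q2=P[(abs(P[:,1]-.008)<.012)&(P[:,2]>.08)&(P[:,2]<.105)&(P[:,0]>.5)&(P[:,0]<.7)]; print("x min/max",q2[:,0].min(),np.sort(q2[:,0])[:8],q2[:,0].max())
    b=P[(abs(P[:,2]-.118)<.005)&(abs(P[:,1]-.008)<.05)&(P[:,0]>.6)&(P[:,0]<.72)]; print("block",b.min(0),b.max(0),b.mean(0))
    for nm,lo,hi in(("usb",(.37,.03),(.44,.09)),("marker",(.64,-.24),(.74,-.07)),("dish",(.64,.21),(.77,.31)),("tray",(.34,.15),(.56,.43))):
        z=(.011,.025) if nm=="tray" else (.005,.03)
        m=(P[:,0]>lo[0])&(P[:,0]<hi[0])&(P[:,1]>lo[1])&(P[:,1]<hi[1])&(P[:,2]>z[0])&(P[:,2]<z[1])
        t=P[m]; print(nm,len(t),np.round(np.r_[t.min(0),t.max(0)],3), cv2.minAreaRect(t[:,:2].astype(np.float32)) if len(t)>4 else "")
w=imaging.get_image("wrist"); print({k:w[k] for k in w if k not in("image","z_map")})
E
```

```text
top 145 [ 0.01291022 -0.05363979  0.08983715] slope deg -3.0703912194327687 rms 0.0026015759133614005
x min/max 0.5469887367603197 [0.54698874 0.5472456  0.54790397 0.54790605 0.55059788 0.55061562
 0.55076492 0.55125629] 0.6409668845939381
block [ 0.63790818 -0.01613295  0.11304767] [0.67788022 0.03684869 0.12279371] [0.6588354  0.00998621 0.11805565]
usb 78 [0.371 0.032 0.005 0.433 0.087 0.019] ((0.40206179022789, 0.05930345132946968), (0.061725910753011703, 0.05490725114941597), 0.5741056203842163)
marker 405 [ 0.64  -0.24   0.005  0.739 -0.074  0.026] ((0.6898347735404968, -0.1569301337003708), (0.09838570654392242, 0.16564127802848816), 0.43138617277145386)
dish 117 [0.642 0.22  0.005 0.765 0.305 0.018] ((0.7038763165473938, 0.2623067796230316), (0.08455152809619904, 0.12352260202169418), 89.49562072753906)
tray 178 [0.373 0.184 0.011 0.521 0.404 0.024] ((0.4493273198604584, 0.29440218210220337), (0.14368413388729095, 0.2157377302646637), 3.3362879753112793)
scene 171 [ 0.01434816 -0.07172541  0.08959517] slope deg -4.102537551944517 rms 0.002276796465666036
x min/max 0.54752755
[... 601 characters left out ...]
09262085, 0.26020947098731995), (0.0577986016869545, 0.05617475137114525), 57.4379997253418)
tray 301 [0.372 0.183 0.011 0.52  0.406 0.021] ((0.4460197985172272, 0.2950702905654907), (0.13716819882392883, 0.2182883322238922), 3.147677183151245)
{'fx': 297.3186396354542, 'fy': 297.3186396354542, 'cx': 255.3043459239419, 'cy': 189.88542969829751, 'hand_eye': array([[-1.21323476e-03, -9.50652962e-01, -3.10253885e-01,
         7.95785608e-02],
       [ 9.99999247e-01, -1.09672099e-03, -5.49977924e-04,
         5.85255127e-04],
       [ 1.82576194e-04, -3.10254319e-01,  9.50653577e-01,
        -1.31943431e-01],
       [ 0.00000000e+00,  0.00000000e+00,  0.00000000e+00,
         1.00000000e+00]])}
```

Emit:
{"op": "servo_tool", "data": {"targets": [[[0, 0, 0], [0, 0, 0], 85], [[-20, -45, 0], [0, 0, 0], 85], [[-42, -90, 0], [0, 0, 0], 85], [[-64, -135, 0], [0, 0, 0], 85], [[-85, -180, 0], [0, 0, 0], 85], [[-106, -225, 10], [0, 0, 0], 85], [[-127, -270, 20], [0, 0, 0], 85], [[-148, -315, 40], [0, 0, 0], 85], [[-170, -360, 60], [0, 0, 0], 85], [[-190, -400, 80], [0, 0, 0], 85]]}}

```text
time_s: 1.15
position: [0.2164, 0.0447, 0.1802]
tool_rot: [0.725, 3.056, 0.001]
ft_force: [1.3, 0.5, -0.1]
gripper_width: 0.0849
grasp_force: 0.0
```

Emit:
{"op": "servo_tool", "data": {"targets": [[[-22, -22, 10], [0, 0, 0], 85], [[-44, -44, 20], [0, 0, 0], 85], [[-66, -66, 30], [0, 0, 0], 85], [[-88, -88, 40], [0, 0, 0], 85], [[-110, -110, 55], [0, 0, 0], 85], [[-132, -130, 65], [0, 0, 0], 85], [[-154, -150, 80], [0, 0, 0], 85], [[-184, -176, 90], [0, 0, 0], 85], [[-184, -176, 100], [0, 0, 0], 85], [[-184, -176, 100], [0, 0, 0], 85]]}}

```text
time_s: 2.15
position: [0.3013, -0.1937, 0.0795]
tool_rot: [-0.727, -3.054, -0.001]
ft_force: [-0.1, 1.0, -0.1]
gripper_width: 0.0848
grasp_force: 0.0
```

```bash
python3 - <<'E'
from h import *
s=robot.sense(); print(s["position"],s["q"])
d=imaging.get_image("wrist"); np.savez("w1.npz",**d,pos=s["position"],rot=s["tool_rot"])
cv2.imwrite("pics/w1.png",cv2.resize(d["image"][...,::-1],(800,600),interpolation=cv2.INTER_CUBIC))
E
```

```text
[ 0.30131852 -0.19369768  0.07947824] [-5.71398861e-01  3.65026560e-02 -6.71986477e-01  8.64914671e-01
  9.17554257e-05 -1.04082394e-01]
```

View pics/w1.png

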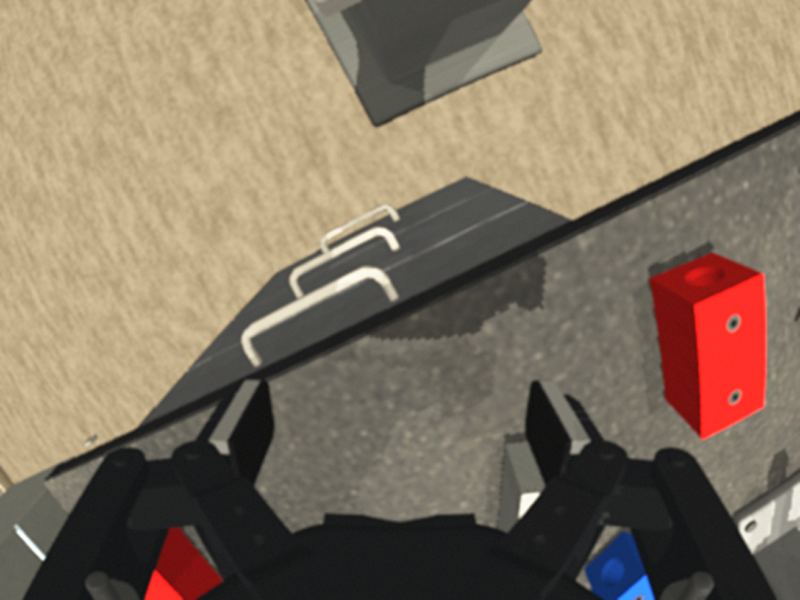

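The picture shows the camera sits on the robot side of the gripper: the red block's bore at (708,275), S1's near end partly hidden at (515,480). Hovering over each sleeve will show its near end, so I move above S1.

Emit:
{"op": "servo_tool", "data": {"targets": [[[-25, 19, 0], [0, 0, -0.02], 85], [[-56, 42, 0], [0, 0, -0.054], 85], [[-85, 63, 0], [0, 0, -0.054], 85], [[-113, 83, 0], [0, 0, -0.054], 85], [[-113, 83, 0], [0, 0, -0.054], 85], [[-113, 83, 0], [0, 0, -0.054], 85], [[-113, 83, 0], [0, 0, -0.054], 85], [[-113, 83, 0], [0, 0, -0.054], 85], [[-113, 83, 0], [0, 0, -0.054], 85], [[-113, 83, 0], [0, 0, -0.054], 85]]}}

```text
time_s: 3.2
position: [0.4401, -0.1706, 0.0808]
tool_rot: [0.643, 3.075, -0.0]
ft_force: [-0.4, -0.8, 0.2]
gripper_width: 0.0849
grasp_force: 0.0
```

```bash
cat >> h.py <<'E'
def wrist(name):
    s=robot.sense(); d=imaging.get_image("wrist"); M=R.from_rotvec(s["tool_rot"]).as_matrix()
    v,u=np.mgrid[:384,:512]; a=(u-d["cx"])/d["fx"]; b=(v-d["cy"])/d["fy"]; r=np.hypot(a,b)+1e-9
    z=d["z_map"]; t=np.tan(r)*z/r; p=np.stack([a*t,b*t,z],-1); H=np.array(d["hand_eye"])
    p=p@H[:3,:3].T+H[:3,3]; W=p@M.T+s["position"]
    cv2.imwrite(f"pics/{name}.png",cv2.resize(d["image"][...,::-1],(800,600),interpolation=cv2.INTER_CUBIC))
    return s,d,p,W
E
python3 - <<'E'
from h import *
s,d,p,W=wrist("w2"); print(s["position"],s["tool_rot"])
m=(d["z_map"]>0)&(abs(W[...,2]-.044)<.005)&(abs(p[...,0])<.06)&(abs(p[...,1])<.036)
q=W[m]; print(len(q),cv2.minAreaRect(q[:,:2].astype(np.float32)), q.mean(0), p[m].min(0),p[m].max(0))
E
```

```text
[ 0.44006859 -0.17055076  0.08082037] [ 6.43107734e-01  3.07489191e+00 -9.42358128e-05]
8112 ((0.44144487380981445, -0.17012523114681244), (0.044611431658267975, 0.08049245923757553), 65.95922088623047) [ 0.43766439 -0.16844336  0.04421449] [-0.04140897 -0.02150155  0.0338924 ] [0.03924056 0.02335794 0.04176037]
```

View pics/w2.png

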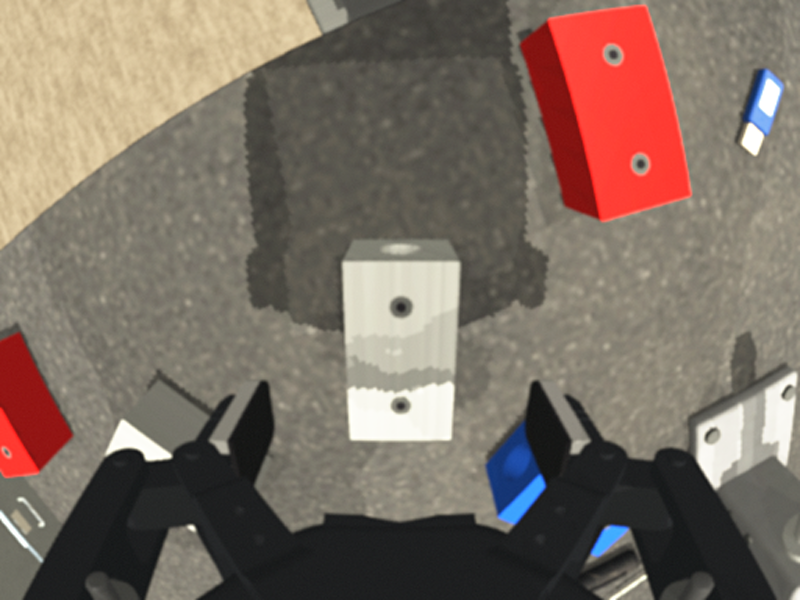

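The picture shows S1 centred under the jaws, aligned to within 1 mm, with its bore visible at (400,249). I measure that bore's width from the pixels.

```bash
python3 - <<'E'
from h import *
s,d,p,W=wrist("w3"); im=cv2.cvtColor(d["image"],cv2.COLOR_RGB2GRAY)
for v in range(153,169): print(v,im[v,218:298:2])
for v in (156,158,160,162,164): print(v,np.round(p[v,218:298:6,1]*1e3,0),np.round(p[v,218:298:6,0]*1e3,0))
E
```

```text
153 [ 89  83  87  91 109 110 112 109 111 114 110 107 117 118 110 113 112 106
 108 111 109 111 113 113 113 113 112 115 111 109 113 112 110 111 108  90
  89  94  97  89]
154 [ 87  84  85  92 120 124 124 122 124 126 125 124 126 126 124 124 121 120
 119 120 121 122 123 123 123 124 125 126 128 125 125 126 123 124 117  95
  85  93  94  90]
155 [ 86  86  83  97 125 128 128 127 127 127 127 128 127 127 129 132 135 139
 139 137 138 137 134 130 129 128 129 128 132 129 131 130 128 129 123 100
  83  88  90  88]
156 [ 88  88  83 104 125 126 127 128 128 127 128 127 128 129 139 149 163 179
 178 179 176 171 157 147 138 129 128 128 129 129 131 129 129 129 129 107
  82  81  83  87]
157 [ 89  88  80 113 129 127 128 126 127 127 127 129 127 140 158 169 191 205
 203 206 207 198 178 169 161 139 127 127 127 127 129 128 130 129 129 116
  83  78  80  83]
158 [ 90  86  83 119 126 126 128 127 127 127 127 128 127 148 172 181 200 209
 205 209 210 200 183 178 175 143 128 124 128 127 127 128 130 128 130 123
  89  75  78  81]
159 [ 89  86  89 122 125 126 127 128 127 127 126 126 129 152 174 181 197 203
 200 202 202 19
[... 1557 characters left out ...]
 210 216 217
 219 213 146  74]
156 [-27. -23. -17. -13.  -9.  -5.  -0.   4.   8.  12.  16.  20.  26.  30.] [36. 36. 39. 39. 39. 39. 38. 39. 39. 38. 39. 39. 36. 36.]
158 [-27. -20. -17. -12.  -8.  -4.  -0.   4.   8.  12.  16.  20.  26.  31.] [35. 39. 38. 38. 38. 38. 38. 37. 38. 38. 38. 39. 35. 34.]
160 [-27. -20. -16. -12.  -8.  -4.  -0.   4.   8.  11.  15.  19.  23.  30.] [33. 39. 38. 39. 38. 36. 36. 36. 36. 38. 39. 38. 38. 33.]
162 [-27. -19. -15. -12.  -8.  -4.  -0.   3.   7.  11.  15.  19.  22.  31.] [32. 38. 38. 39. 39. 39. 39. 39. 39. 39. 38. 38. 38. 32.]
164 [-27. -19. -15. -11.  -8.  -4.  -0.   3.   7.  11.  14.  18.  22.  31.] [30. 39. 39. 39. 39. 39. 39. 39. 39. 39. 39. 38. 39. 30.]
```

S1's bore spans about 25 of the face's 65 px (≈17–19 mm), so S1 looks like the tight one. I check S2 the same way.

Emit:
{"op": "servo_tool", "data": {"targets": [[[-10, -15, 0], [0, 0, -0.1], 85], [[-20, -30, 0], [0, 0, -0.23], 85], [[-30, -45, 0], [0, 0, -0.36], 85], [[-40, -60, 0], [0, 0, -0.49], 85], [[-50, -75, 0], [0, 0, -0.62], 85], [[-60, -92, 0], [0, 0, -0.75], 85], [[-70, -108, 0], [0, 0, -0.893], 85], [[-78, -120, 0], [0, 0, -0.893], 85], [[-78, -120, 0], [0, 0, -0.893], 85], [[-78, -120, 0], [0, 0, -0.893], 85]]}}

```text
time_s: 4.3
position: [0.4637, -0.3113, 0.0804]
tool_rot: [0.743, -3.052, -0.001]
ft_force: [0.1, -0.6, 0.1]
gripper_width: 0.0848
grasp_force: 0.0
```

```bash
python3 - <<'E'
from h import *
s,d,p,W=wrist("w4"); print(s["position"],s["tool_rot"],s["q"])
m=(d["z_map"]>0)&(abs(W[...,2]-.044)<.005)&(abs(p[...,0])<.06)&(abs(p[...,1])<.036)
q=p[m]; print(len(q),cv2.minAreaRect(q[:,:2].astype(np.float32)),q.min(0),q.max(0))
im=cv2.cvtColor(d["image"],cv2.COLOR_RGB2GRAY)
for v in range(154,166,2): print(v,im[v,214:298:2])
E
```

```text
[ 0.46365341 -0.31127446  0.08041145] [ 7.42579076e-01 -3.05230113e+00 -8.99079429e-04] [-5.91344816e-01  4.13583887e-01 -1.77067621e-01  9.80743139e-01
  1.93965117e-04 -1.06864236e+00]
8139 ((-0.0019401274621486664, -0.002646973356604576), (0.04455939307808876, 0.08111464977264404), 89.66783142089844) [-0.04253962 -0.02504904  0.03419649] [0.03869771 0.01986456 0.04139765]
154 [130 112  77  90 111 115 116 120 122 123 122 121 122 123 122 123 125 131
 134 134 133 130 130 130 129 127 129 131 130 131 130 131 131 126  99  82
  85  82  79  76  79  79]
156 [136 112  84 121 133 133 135 135 134 137 140 145 150 159 165 174 178 178
 184 184 185 182 175 171 165 153 146 137 136 134 135 135 137 137 120  84
  83  83  76  78  86  86]
158 [137 133 115 133 134 133 132 133 130 138 150 166 177 182 186 193 195 196
 198 196 196 193 191 190 186 179 169 156 139 133 133 134 135 136 130  94
  79  82  80  82  95 100]
160 [132 132 128 130 130 132 133 131 124 139 156 167 180 183 185 192 194 194
 196 195 194 194 189 191 185 181 171 159 143 131 132 132 133 132 134 115
  82  84  91  89  96 102]
162 [127 133 130 130 131 131 130 130 126 133 148 166 179 182 179 190 195 196
 198 196 196 194 193 189 182 176 165 150 138 134 132 134 133 130 133 128
  91  84  96  95  99  99]
164 [125 135 134 132 131 132 129 131 131 131 133 139 151 160 154 163 174 175
 176 175 176 172 164 157 152 145 140 135 132 134 133 135 132 133 132 131
 112  93  97  94  95  98]
```

View pics/w4.png

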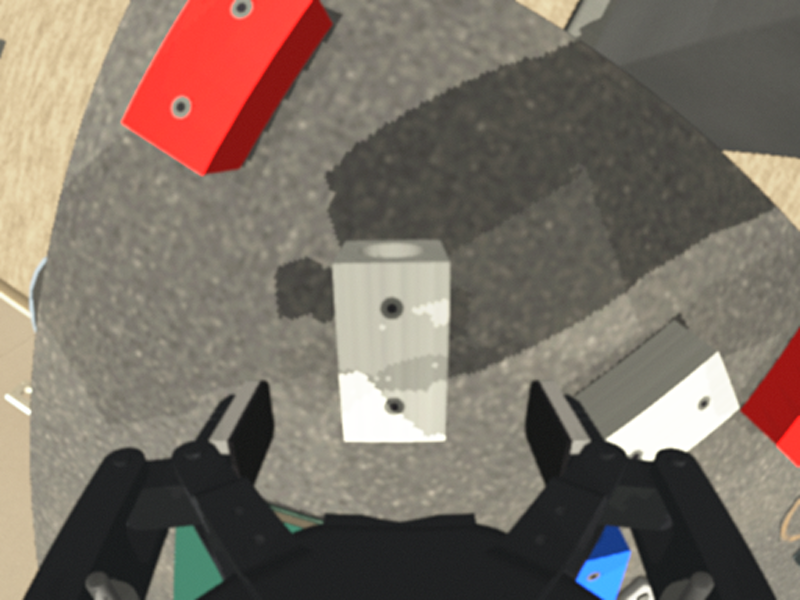

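S2 (centre (392,340)) shows a clearly wider bore at (393,250), about 38 of 65 px ≈ 27 mm. So S2 fits the pin and S1 is the reject. I grasp S2.

Emit:
{"op": "servo_tool", "data": {"force": 50, "targets": [[[-1, -1, 10], [0, 0, 0], 85], [[-2, -2.5, 22], [0, 0, 0], 85], [[-2, -2.5, 34], [0, 0, 0], 85], [[-2, -2.5, 46], [0, 0, 0], 85], [[-2, -2.5, 56], [0, 0, 0], 85], [[-2, -2.5, 63], [0, 0, 0], 85], [[-2, -2.5, 63], [0, 0, 0], 60], [[-2, -2.5, 63], [0, 0, 0], 40], [[-2, -2.5, 63], [0, 0, 0], 35], [[-2, -2.5, 63], [0, 0, 0], 35]]}}

```text
time_s: 5.35
position: [0.4672, -0.3132, 0.0183]
tool_rot: [-0.748, 3.05, -0.001]
ft_force: [-0.9, 0.3, 3.0]
gripper_width: 0.0434
grasp_force: 51.9
```

Emit:
{"op": "servo_tool", "data": {"targets": [[[0, 0, 0], [0, 0, 0], 35], [[0, 0, 0], [0, 0, 0], 35], [[0, 0, 0], [0, 0, 0], 35], [[0, 0, -8], [0, 0, 0], 35], [[0, 0, -18], [0, 0, 0], 35], [[0, 0, -30], [0, 0, 0], 35], [[0, 0, -42], [0, 0, 0], 35], [[0, 0, -55], [0, 0, 0], 35], [[0, 0, -68], [0, 0, 0], 35], [[0, 0, -68], [0, 0, 0], 35]]}}

```text
time_s: 6.35
position: [0.4678, -0.3135, 0.0879]
tool_rot: [-0.748, 3.049, -0.004]
ft_force: [0.1, 0.4, -3.5]
gripper_width: 0.0435
grasp_force: 51.6
```

Emit:
{"op": "servo_tool", "data": {"targets": [[[-12, 21, 0], [0, 0, 0], 35], [[-30, 53, 0], [0, 0, 0.08], 35], [[-50, 88, 0], [0, 0, 0.16], 35], [[-70, 123, 0], [0, 0, 0.24], 35], [[-90, 158, 0], [0, 0, 0.32], 35], [[-110, 193, 0], [0, 0, 0.4], 35], [[-130, 228, 0], [0, 0, 0.48], 35], [[-150, 263, 0], [0, 0, 0.544], 35], [[-165, 290, 0], [0, 0, 0.544], 35], [[-165, 290, 0], [0, 0, 0.544], 35]]}}

```text
time_s: 7.35
position: [0.4786, 0.0237, 0.0854]
tool_rot: [-0.093, -3.14, -0.001]
ft_force: [0.2, -0.4, -4.2]
gripper_width: 0.0433
grasp_force: 52.3
```

```bash
python3 - <<'E'
from h import *
s,d,p,W=wrist("w5"); print(s["position"],s["tool_rot"],s["q"])
ok=d["z_map"]>0
m=ok&(abs(p[...,0])<.06)&(abs(p[...,1])<.03)&(p[...,2]<-.01)&(p[...,2]>-.04)
q=p[m]; print("sleeve top",len(q),cv2.minAreaRect(q[:,:2].astype(np.float32)),np.median(q,0))
m=ok&(abs(p[...,1])<.03)&(p[...,2]<.02)&(p[...,0]>.02)&(p[...,0]<.06);q=p[m];print(q.min(0),q.max(0))
t=imaging.get_image("top"); P=cloud(t).reshape(-1,3); q=P[(P[:,2]>.1)&(P[:,2]<.125)&(P[:,0]>.42)&(P[:,0]<.47)&(abs(P[:,1]-.02)<.04)]
print("top: sleeve near",len(q),q.min(0) if len(q) else"",q.max(0) if len(q) else "")
sc=imaging.get_image("scene"); cv2.imwrite("pics/s1.png",cv2.resize(sc["image"][120:230,180:330,::-1],(750,550),interpolation=cv2.INTER_CUBIC))
P=cloud(sc).reshape(-1,3); q=P[(P[:,2]>.105)&(P[:,2]<.12)&(P[:,0]>.42)&(P[:,0]<.54)&(abs(P[:,1]-.02)<.03)]
print("scene: sleeve top",len(q),cv2.minAreaRect(q[:,:2].astype(np.float32)) if len(q) else"",np.median(q,0))
E
```

```text
[0.47864259 0.02368877 0.08541916] [-9.29675793e-02 -3.13997177e+00 -1.25081903e-03] [ 4.89344076e-02  2.60883831e-01 -3.84187092e-01  9.25906831e-01
  8.13097699e-04  1.08132591e-01]
sleeve top 15917 ((0.0059743598103523254, -2.512335777282715e-05), (0.059870555996894836, 0.0701296329498291), 89.79829406738281) [ 0.01288547  0.00026724 -0.02601219]
[ 0.02000064 -0.02196085 -0.09214143] [0.04110493 0.02252259 0.01788083]
top: sleeve near 0  
scene: sleeve top 278 ((0.46398451924324036, 0.020579669624567032), (0.05891448259353638, 0.05699123069643974), 85.64757537841797) [0.45885534 0.02484284 0.11118132]
```

View pics/s1.png

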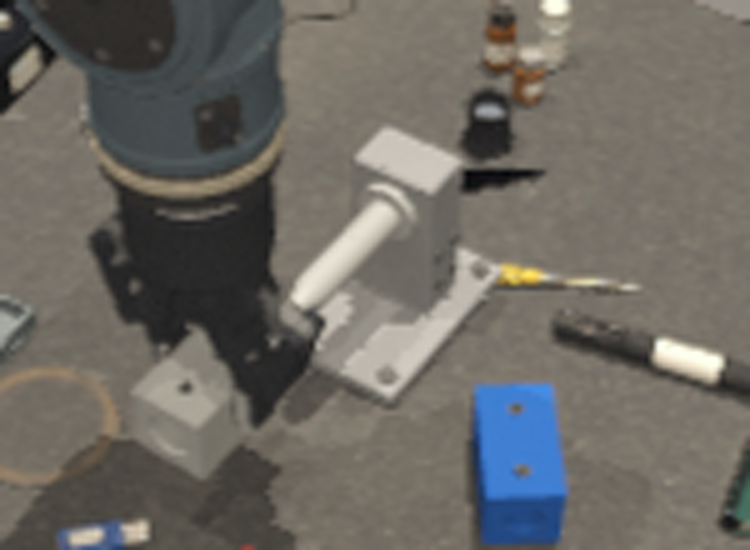

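The crop shows the sleeve held level (190,405) in front of the pin tip (295,300), roughly in line. I shift 3 mm sideways and start slowly onto the nose.

Emit:
{"op": "servo_tool", "data": {"targets": [[[-3, -3, 0], [0, 0, 0], 35], [[-8, -3, 0], [0, 0, 0], 35], [[-14, -3, 0], [0, 0, 0], 35], [[-20, -3, 0], [0, 0, 0], 35], [[-25, -3, 0], [0, 0, 0], 35], [[-30, -3, 0], [0, 0, 0], 35], [[-34, -3, 0], [0, 0, 0], 35], [[-38, -3, 0], [0, 0, 0], 35], [[-42, -3, 0], [0, 0, 0], 35], [[-45, -3, 0], [0, 0, 0], 35]]}}

```text
time_s: 8.5
position: [0.5239, 0.0148, 0.0856]
tool_rot: [0.099, 3.14, -0.0]
ft_force: [1.0, 0.5, -2.3]
gripper_width: 0.0437
grasp_force: 52.3
```

Emit:
{"op": "servo_tool", "data": {"targets": [[[0, 1, 0], [0, 0, 0], 35], [[0, 2, 0], [0, 0, 0], 35], [[-3, 2, 0], [0, 0, 0], 35], [[-6, 2, 0], [0, 0, 0], 35], [[-9, 2, 0], [0, 0, 0], 35], [[-12, 2, 0], [0, 0, 0], 35], [[-15, 2, 0], [0, 0, 0], 35], [[-18, 2, 0], [0, 0, 0], 35], [[-20, 2, 0], [0, 0, 0], 35], [[-20, 2, 0], [0, 0, 0], 35]]}}

```text
time_s: 9.5
position: [0.5439, 0.0155, 0.0856]
tool_rot: [0.099, 3.14, 0.0]
ft_force: [-0.9, -0.8, -2.8]
gripper_width: 0.0437
grasp_force: 52.3
```

Emit:
{"op": "servo_tool", "data": {"targets": [[[-4, 0, 0], [0, 0, 0], 35], [[-9, 0, 0], [0, 0, 0], 35], [[-14, 0, 0], [0, 0, 0], 35], [[-19, 0, 0], [0, 0, 0], 35], [[-24, 0, 0], [0, 0, 0], 35], [[-29, 0, 0], [0, 0, 0], 35], [[-34, 0, 0], [0, 0, 0], 35], [[-38, 0, 0], [0, 0, 0], 35], [[-42, 0, 0], [0, 0, 0], 35], [[-44, 0, 0], [0, 0, 0], 35]]}}

```text
time_s: 10.5
position: [0.5879, 0.0127, 0.0856]
tool_rot: [0.099, 3.14, 0.0]
ft_force: [0.2, -0.1, -3.7]
gripper_width: 0.0434
grasp_force: 52.3
```

Emit:
{"op": "servo_tool", "data": {"targets": [[[-1, 0, 0], [0, 0, 0], 35], [[-2, 0, 0], [0, 0, 0], 35], [[-3, 0, 0], [0, 0, 0], 35], [[-3.5, 0, 0], [0, 0, 0], 35], [[-4, 0, 0], [0, 0, 0], 35], [[-4.5, 0, 0], [0, 0, 0], 35], [[-5, 0, 0], [0, 0, 0], 35], [[-5.5, 0, 0], [0, 0, 0], 35], [[-6, 0, 0], [0, 0, 0], 35], [[-6, 0, 0], [0, 0, 0], 35]]}}

```text
time_s: 11.5
position: [0.5936, 0.0123, 0.0856]
tool_rot: [0.099, 3.14, -0.0]
ft_force: [-0.3, 0.2, -4.0]
gripper_width: 0.0436
grasp_force: 52.3
```

Emit:
{"op": "servo_tool", "data": {"targets": [[[-0.5, 0, 0], [0, 0, 0], 35], [[-1, 0, 0], [0, 0, 0], 35], [[-1.5, 0, 0], [0, 0, 0], 35], [[-2, 0, 0], [0, 0, 0], 35], [[-2.3, 0, 0], [0, 0, 0], 35], [[-2.6, 0, 0], [0, 0, 0], 35], [[-3, 0, 0], [0, 0, 0], 35], [[-3, 0, 0], [0, 0, 0], 35], [[-3, 0, 0], [0, 0, 0], 35], [[-3, 0, 0], [0, 0, 0], 35]]}}

```text
time_s: 12.5
position: [0.5965, 0.0122, 0.0856]
tool_rot: [-0.099, -3.14, 0.0]
ft_force: [-0.0, -0.3, -3.5]
gripper_width: 0.0436
grasp_force: 52.3
```

Emit:
{"op": "servo_tool", "data": {"targets": [[[-0.5, 0, 0], [0, 0, 0], 35], [[-1, 0, 0], [0, 0, 0], 35], [[-1.5, 0, 0], [0, 0, 0], 35], [[-2, 0, 0], [0, 0, 0], 35], [[-2.3, 0, 0], [0, 0, 0], 35], [[-2.6, 0, 0], [0, 0, 0], 35], [[-3, 0, 0], [0, 0, 0], 35], [[-3, 0, 0], [0, 0, 0], 35], [[-3, 0, 0], [0, 0, 0], 35], [[-3, 0, 0], [0, 0, 0], 35]]}}

```text
time_s: 13.5
position: [0.5995, 0.012, 0.0856]
tool_rot: [-0.099, -3.14, 0.0]
ft_force: [0.0, 0.4, -3.4]
gripper_width: 0.0434
grasp_force: 52.4
```

```bash
python3 - <<'E'
from h import *
print(robot.sense()["position"])
sc=imaging.get_image("scene"); cv2.imwrite("pics/s2.png",cv2.resize(sc["image"][120:230,180:330,::-1],(750,550),interpolation=cv2.INTER_CUBIC))
E
```

```text
[0.59950381 0.01197258 0.08559473]
```

View pics/s2.png

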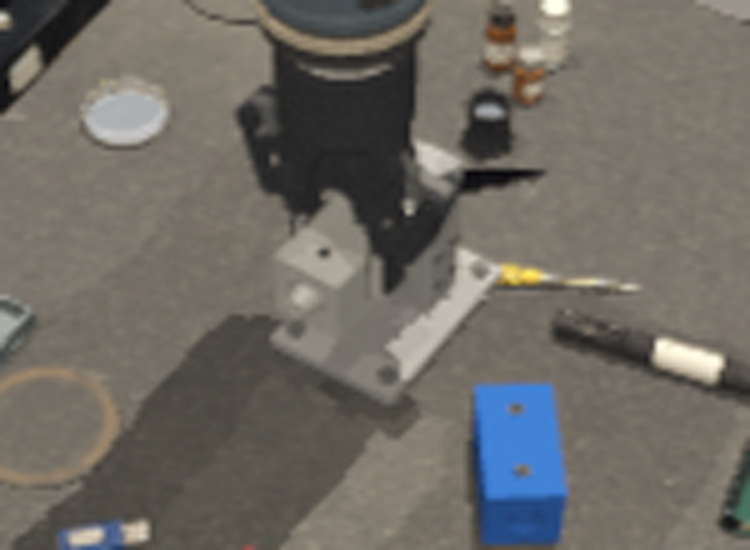

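The crop shows the sleeve on the pin, with the pin's nose showing in its near bore at (302,295). There is no contact with the shoulder yet, so I creep on.

Emit:
{"op": "servo_tool", "data": {"targets": [[[-0.5, 0, 0], [0, 0, 0], 35], [[-1, 0, 0], [0, 0, 0], 35], [[-1.5, 0, 0], [0, 0, 0], 35], [[-2, 0, 0], [0, 0, 0], 35], [[-2.3, 0, 0], [0, 0, 0], 35], [[-2.6, 0, 0], [0, 0, 0], 35], [[-3, 0, 0], [0, 0, 0], 35], [[-3, 0, 0], [0, 0, 0], 35], [[-3, 0, 0], [0, 0, 0], 35], [[-3, 0, 0], [0, 0, 0], 35]]}}

```text
time_s: 14.55
position: [0.5997, 0.0119, 0.085]
tool_rot: [-0.098, -3.135, -0.0]
ft_force: [-20.4, 0.8, 5.9]
gripper_width: 0.0433
grasp_force: 53.5
```

Emit:
{"op": "servo_tool", "data": {"targets": [[[1, 0, 0], [0, 0, 0], 35], [[2, 0, 0.5], [0, 0, 0], 35], [[2, 0, 1], [0, 0, 0], 35], [[2, 0, 1.5], [0, 0, 0], 35], [[2, 0, 2], [0, 0, 0], 35], [[2, 0, 2.4], [0, 0, 0], 35], [[2, 0, 2.8], [0, 0, 0], 35], [[2, 0, 2.8], [0, 0, 0], 35], [[2, 0, 2.8], [0, 0, 0], 35], [[2, 0, 2.8], [0, 0, 0], 35]]}}

```text
time_s: 15.55
position: [0.5996, 0.012, 0.0833]
tool_rot: [-0.098, -3.139, -0.0]
ft_force: [-12.3, 0.0, 9.5]
gripper_width: 0.0435
grasp_force: 54.0
```

Emit:
{"op": "servo_tool", "data": {"targets": [[[0.5, 0, -0.8], [0, 0, 0], 35], [[0.5, 0, -0.8], [0, 0, 0], 50], [[0.5, 0, -0.8], [0, 0, 0], 60], [[0.5, 0, -0.8], [0, 0, 0], 70], [[0.5, 0, -0.8], [0, 0, 0], 75], [[0.5, 0, -0.8], [0, 0, 0], 75], [[0.5, 0, -0.8], [0, 0, 0], 75], [[0.5, 0, -6], [0, 0, 0], 75], [[0.5, 0, -16], [0, 0, 0], 75], [[0.5, 0, -30], [0, 0, 0], 75]]}}

```text
time_s: 16.55
position: [0.5998, 0.0119, 0.1135]
tool_rot: [-0.099, -3.14, 0.0]
ft_force: [1.0, -0.6, 0.0]
gripper_width: 0.0753
grasp_force: 0.0
```

Emit:
{"op": "servo_tool", "data": {"targets": [[[0, 0, -15], [0, 0, 0], 75], [[0, 0, -30], [0, 0, 0], 75], [[0, 0, -45], [0, 0, 0], 75], [[0, 0, -55], [0, 0, 0], 75], [[0, 0, -55], [0, 0, 0], 75], [[0, 0, -55], [0, 0, 0], 75], [[0, 0, -55], [0, 0, 0], 75], [[0, 0, -55], [0, 0, 0], 75], [[0, 0, -55], [0, 0, 0], 75], [[0, 0, -55], [0, 0, 0], 75]]}}

```text
time_s: 17.55
position: [0.5999, 0.0119, 0.1676]
tool_rot: [-0.099, -3.14, 0.0]
ft_force: [-0.3, -0.0, 0.2]
gripper_width: 0.075
grasp_force: 0.0
```

```bash
python3 - <<'E'
from h import *
s,d,p,W=wrist("w6"); print(s["position"],s["tool_rot"])
m=(d["z_map"]>0)&(W[...,2]>.095)&(W[...,2]<.135)&(abs(W[...,1]-.012)<.05)&(W[...,0]>.5)&(W[...,0]<.636)
q=W[m]; print("wrist",len(q),np.median(q,0),np.percentile(q[:,0],[.5,99.5]))
sc=imaging.get_image("scene"); P=cloud(sc).reshape(-1,3); q=P[(abs(P[:,2]-.109)<.006)&(P[:,0]>.52)&(P[:,0]<.638)&(abs(P[:,1]-.012)<.04)]
print("scene",len(q),cv2.minAreaRect(q[:,:2].astype(np.float32)),np.median(q,0))
E
```

```text
[0.59990563 0.01194952 0.16758033] [-9.85795607e-02 -3.13962500e+00  4.22846685e-05]
wrist 6975 [0.59101182 0.01260214 0.10911474] [0.55135503 0.63547566]
scene 353 ((0.5959137082099915, 0.011686798185110092), (0.0448983795940876, 0.08263597637414932), 86.64688873291016) [0.59413876 0.01065492 0.10872428]
```

View pics/w6.png

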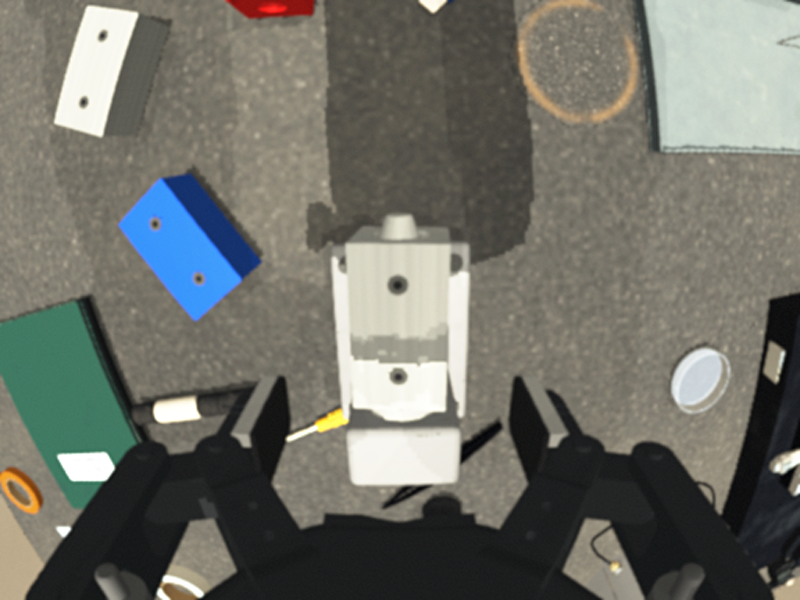

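The picture shows the sleeve (400,320) home on the pin, its far end at the shoulder disc (400,408) and the pin tip out by about 10 mm at (400,225). The scene fit agrees: centre x 0.596 and top at 0.109, as it should be when hanging on the pin. Next is S1.

Emit:
{"op": "servo_tool", "data": {"targets": [[[12, -16, 0], [0, 0, 0], 85], [[32, -42, 0], [0, 0, 0.06], 85], [[54, -70, 0], [0, 0, 0.12], 85], [[76, -99, 0], [0, 0, 0.18], 85], [[98, -128, 20], [0, 0, 0.24], 85], [[120, -157, 40], [0, 0, 0.3], 85], [[140, -182, 60], [0, 0, 0.356], 85], [[147, -192, 80], [0, 0, 0.356], 85], [[147, -192, 88], [0, 0, 0.356], 85], [[147, -192, 88], [0, 0, 0.356], 85]]}}

```text
time_s: 18.65
position: [0.441, -0.1701, 0.0793]
tool_rot: [-0.653, -3.072, -0.001]
ft_force: [1.0, 1.2, 1.0]
gripper_width: 0.085
grasp_force: 0.0
```

```bash
python3 - <<'E'
from h import *
s,d,p,W=wrist("w7"); print(s["position"],s["tool_rot"])
m=(d["z_map"]>0)&(abs(W[...,2]-.044)<.005)&(abs(p[...,0])<.06)&(abs(p[...,1])<.036)
q=p[m]; print(len(q),cv2.minAreaRect(q[:,:2].astype(np.float32)),q.min(0),q.max(0))
E
```

```text
[ 0.44101045 -0.17014592  0.07926249] [-6.53189109e-01 -3.07169647e+00 -6.17139906e-04]
8282 ((-0.0005209296941757202, 0.00022986531257629395), (0.04436824470758438, 0.08105281740427017), 89.92206573486328) [-0.04107265 -0.02195417  0.03286083] [0.03998617 0.02245947 0.04028885]
```

Emit:
{"op": "servo_tool", "data": {"targets": [[[0, 0, 10], [0, 0, 0], 85], [[0, 0, 22], [0, 0, 0], 85], [[0, 0, 34], [0, 0, 0], 85], [[0, 0, 46], [0, 0, 0], 85], [[0, 0, 56], [0, 0, 0], 85], [[0, 0, 62], [0, 0, 0], 85], [[0, 0, 62], [0, 0, 0], 60], [[0, 0, 62], [0, 0, 0], 40], [[0, 0, 62], [0, 0, 0], 35], [[0, 0, 62], [0, 0, 0], 35]]}}

```text
time_s: 19.7
position: [0.4417, -0.1706, 0.0184]
tool_rot: [0.653, 3.072, -0.0]
ft_force: [-0.8, 0.3, 6.3]
gripper_width: 0.0435
grasp_force: 51.7
```

Emit:
{"op": "servo_tool", "data": {"targets": [[[0, 0, 0], [0, 0, 0], 35], [[0, 0, 0], [0, 0, 0], 35], [[0, 0, 0], [0, 0, 0], 35], [[0, 0, -8], [0, 0, 0], 35], [[0, 0, -20], [0, 0, 0], 35], [[0, 0, -34], [0, 0, 0], 35], [[0, 0, -48], [0, 0, 0], 35], [[0, 0, -62], [0, 0, 0], 35], [[0, 0, -75], [0, 0, 0], 35], [[0, 0, -80], [0, 0, 0], 35]]}}

```text
time_s: 20.7
position: [0.4418, -0.1707, 0.0994]
tool_rot: [0.653, 3.071, -0.0]
ft_force: [-0.1, 0.4, -2.6]
gripper_width: 0.0435
grasp_force: 51.3
```

Emit:
{"op": "servo_tool", "data": {"targets": [[[6, 14, 0], [0, 0, 0], 35], [[18, 42, 0], [0, 0, -0.05], 35], [[31, 72, 0], [0, 0, -0.1], 35], [[45, 104, 0], [0, 0, -0.16], 35], [[59, 137, 0], [0, 0, -0.22], 35], [[73, 170, 0], [0, 0, -0.28], 35], [[87, 203, 0], [0, 0, -0.34], 35], [[101, 235, 0], [0, 0, -0.4], 35], [[115, 267, 0], [0, 0, -0.471], 35], [[129, 299, 0], [0, 0, -0.471], 35]]}}

```text
time_s: 21.7
position: [0.4446, 0.1566, 0.0978]
tool_rot: [0.086, -3.14, 0.0]
ft_force: [1.8, -0.6, -2.7]
gripper_width: 0.0436
grasp_force: 51.4
```

Emit:
{"op": "servo_tool", "data": {"targets": [[[-2, 28, 0], [0, 0, 0], 35], [[-4, 56, 0], [0, 0, 0], 35], [[-6, 84, 0], [0, 0, 0], 35], [[-8, 112, 0], [0, 0, 0], 35], [[-10, 130, 0], [0, 0, 0], 35], [[-10, 138, 8], [0, 0, 0], 35], [[-10, 138, 20], [0, 0, 0], 35], [[-10, 138, 32], [0, 0, 0], 35], [[-10, 138, 44], [0, 0, 0], 35], [[-10, 138, 55], [0, 0, 0], 35]]}}

```text
time_s: 22.7
position: [0.4475, 0.2925, 0.0414]
tool_rot: [0.08, -3.14, 0.001]
ft_force: [-0.3, -0.1, -2.8]
gripper_width: 0.0437
grasp_force: 51.7
```

```bash
python3 - <<'E'
from h import *
s,d,p,W=wrist("w8"); print(s["position"],s["tool_rot"])
z=W[...,2]; ok=d["z_map"]>0
m=ok&(z>.011)&(z<.02)&(abs(W[...,0]-.447)<.1)&(abs(W[...,1]-.295)<.14)
q=W[m]; print("rim",len(q),np.percentile(q,[1,99],axis=0))
m=ok&(abs(z)<.006)&(abs(W[...,0]-.42)<.02)&(abs(W[...,1]-.295)<.08); print("floor z",np.median(z[m]),m.sum())
E
```

```text
[0.44753048 0.29246515 0.04144267] [ 8.04351893e-02 -3.13973542e+00  1.02799547e-03]
rim 3880 [[0.37593249 0.18597039 0.01115564]
 [0.50215928 0.4036727  0.01755816]]
floor z 0.002338362709957874 11199
```

View pics/w8.png

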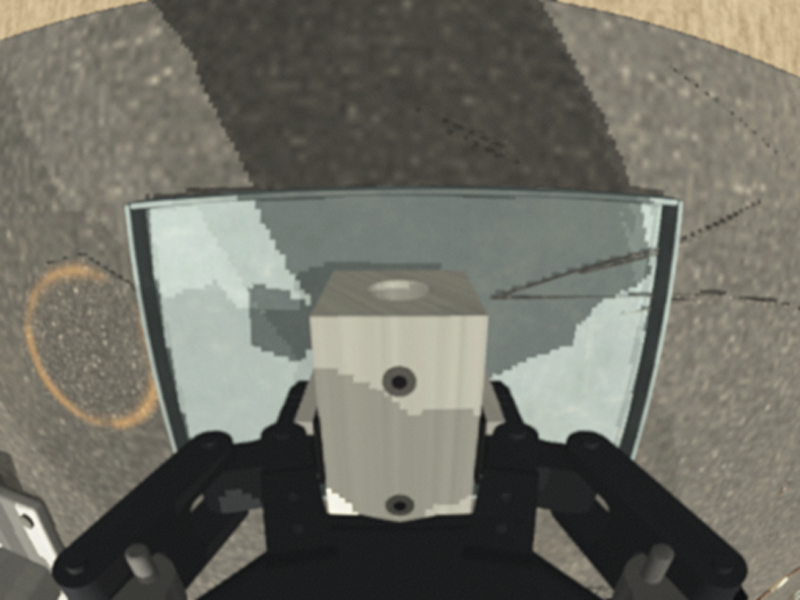

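The picture shows the sleeve (400,400) centred over the tray, and its bore at (400,290) is about 60 of 165 px wide, clearly the 19 mm one. I lower and release.

Emit:
{"op": "servo_tool", "data": {"targets": [[[0, 0, 7], [0, 0, 0], 35], [[0, 0, 13], [0, 0, 0], 35], [[0, 0, 17], [0, 0, 0], 35], [[0, 0, 19.5], [0, 0, 0], 35], [[0, 0, 20.5], [0, 0, 0], 35], [[0, 0, 21], [0, 0, 0], 35], [[0, 0, 21], [0, 0, 0], 35], [[0, 0, 21], [0, 0, 0], 35], [[0, 0, 21], [0, 0, 0], 35], [[0, 0, 21], [0, 0, 0], 35]]}}

```text
time_s: 23.75
position: [0.4479, 0.2935, 0.0219]
tool_rot: [-0.082, 3.14, 0.0]
ft_force: [-0.4, 0.6, -3.1]
gripper_width: 0.0435
grasp_force: 51.6
```

Emit:
{"op": "servo_tool", "data": {"targets": [[[0, 0, 0], [0, 0, 0], 48], [[0, 0, 0], [0, 0, 0], 60], [[0, 0, 0], [0, 0, 0], 70], [[0, 0, 0], [0, 0, 0], 70], [[0, 0, 0], [0, 0, 0], 70], [[0, 0, -10], [0, 0, 0], 70], [[0, 0, -30], [0, 0, 0], 70], [[0, 0, -60], [0, 0, 0], 70], [[0, 0, -90], [0, 0, 0], 70], [[0, 0, -120], [0, 0, 0], 70]]}}

```text
time_s: 24.75
position: [0.4477, 0.2934, 0.1438]
tool_rot: [-0.082, 3.14, 0.0]
ft_force: [0.4, -0.1, -0.9]
gripper_width: 0.07
grasp_force: 0.0
```

```bash
python3 - <<'E'
from h import *
s,d,p,W=wrist("w9"); print(s["position"])
z=W[...,2]; ok=d["z_map"]>0
m=ok&(abs(z-.046)<.004)&(abs(W[...,0]-.447)<.07)&(abs(W[...,1]-.293)<.08); q=W[m]
print("tray sleeve",len(q),cv2.minAreaRect(q[:,:2].astype(np.float32)),np.median(q,0))
sc=imaging.get_image("scene"); P=cloud(sc).reshape(-1,3); q=P[(abs(P[:,2]-.109)<.006)&(P[:,0]>.52)&(P[:,0]<.638)&(abs(P[:,1]-.012)<.04)]
print("pin sleeve",len(q),cv2.minAreaRect(q[:,:2].astype(np.float32)),np.median(q,0))
for nm,lo,hi in(("usb",(.37,.03),(.44,.09)),("dish",(.64,.21),(.77,.31))):
    t=P[(P[:,0]>lo[0])&(P[:,0]<hi[0])&(P[:,1]>lo[1])&(P[:,1]<hi[1])&(P[:,2]>.005)&(P[:,2]<.03)]; print(nm,len(t),cv2.minAreaRect(t[:,:2].astype(np.float32)) if len(t) else"")
E
```

```text
[0.4476809  0.29341696 0.14383512]
tray sleeve 4976 ((0.44774097204208374, 0.29400596022605896), (0.08018594235181808, 0.044403884559869766), 3.332794427871704) [0.44438071 0.29390384 0.04622935]
pin sleeve 352 ((0.5959860682487488, 0.01190674677491188), (0.04509401693940163, 0.08287766575813293), 86.38484954833984) [0.5938083  0.01134243 0.1087862 ]
usb 87 ((0.4076262414455414, 0.05757077783346176), (0.01855802908539772, 0.04772079363465309), 39.82274627685547)
dish 70 ((0.6929376721382141, 0.2557373642921448), (0.0786350816488266, 0.0564461275935173), 19.304574966430664)
```

```bash
python3 -c "
from station import robot
print(robot.close_job())"
```

```text
the job is handed in; nothing more can be done
None
```

The job is handed in at about 25 s. The 28 mm sleeve (S2, the one nearer the robot's right) is home against the pin's shoulder, and the 19 mm one lies flat in the tray. I picked the 19 mm one out by looking at its bore, not by trying it on the pin. The memory stick read unmoved, the dish read about 1 cm off in my last measurement (I put that down to the arm partly blocking the view and did not re-check), and I did not re-measure the marker.

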